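# Shut down the paint-warming plate

### The job

Put the paint-warming plate away for the night: first turn the thermostat dial until its pointer is at the zero mark; then load every paint tin lying on the table into a bay of its own, any bay, its tongue hooked under the lip and the tin swung down flat and fully home. Last, enter the tag at the open end of its rail and slide it right up to the stop at the closed end, and leave the small jars and the paperweight around it where they are.

Things in the scene. Friction and masses are not known exactly. Their poses are not given: they have to be found in the camera images.
- tin1_c (a point): flat steel paint tin, 0.16 kg: case 70 (x) x 56 (y) x 16 mm high; centred on its lid a wooden grip block 44 (x) x 18 (y) x 32 mm high to hold it by (close along y); 48 mm overall. At the middle of its -x end a tongue sticks out 15 mm, 36 wide, 4 thick, 1 to 5 mm above the underside. Point: centre of the case's plan, 24 mm above the underside; z up. Starts flat on the table, tongue roughly towards the robot
- tin2_c (a point): another paint tin exactly like tin1 (one of the four may be absent): case 70 x 56 x 16 mm, grip block on top, tongue at its -x end; point 24 mm above the underside, at the centre of the case's plan
- tin3_c (a point): another paint tin exactly like tin1 (one of the four may be absent): case 70 x 56 x 16 mm, grip block on top, tongue at its -x end; point 24 mm above the underside, at the centre of the case's plan
- tin4_c (a point): another paint tin exactly like tin1 (one of the four may be absent): case 70 x 56 x 16 mm, grip block on top, tongue at its -x end; point 24 mm above the underside, at the centre of the case's plan
- plate: fixed aluminium warming plate with four bays in a row along its y, 70 mm apart; origin on the table under the middle of the row. Bay floors 20 mm above the table. Ribs 7 mm high between bays leave each 62 mm wide (y). Far wall of the bays: inner face at x = +37 mm, 10 mm above the floor. Along the near (-x) edge runs a dark steel lip bar with a wall behind it
- bay1 (a point): bay 1: where the centre point of a seated tin lies, 24 mm above the bay floor; axes as a seated tin's. The lip spans x = -52 (wall) to -44 mm (free edge); underside 9, top 13, wall top 16 mm above the floor. A seated tin's tongue tip is at x = -50 mm, under the lip. Go in with the far (+x) end raised about 20 degrees, tongue tip just past the lip's edge and low, push it under, swing down flat
- bay2 (a point): bay 2, next to bay 1, same as bay 1 (which is at the -y end): where the centre point of a seated tin lies; axes as a seated tin's
- bay3 (a point): bay 3, third along +y, same as bay 1 (which is at the -y end): where the centre point of a seated tin lies; axes as a seated tin's
- bay4 (a point): bay 4, at the +y end, same as bay 1 (which is at the -y end): where the centre point of a seated tin lies; axes as a seated tin's
- dial (a joint): angle of the thermostat's dial, rad: 0 when its pointer stands at the thick zero mark, growing anticlockwise seen from above; stops at -0.9 and 2.8, starts between 1.6 and 2.6; stiff, stays where it is left (about 0.04 N m)
- dial_grip (a point): grip of the dial, on its upright axis: grey bar 44 mm long, 13 wide, 30 high, this point half-way up it, 65 mm above the table; x points along the bar to its white pointer end. Below it a disc 44 mm across on a fixed black box 110 x 100 x 40 mm. The zero mark is the one thick black stroke on the dial face, on the side away from the robot
- tag_c (a point): rail tag, 62 mm high, 0.08 kg: white plate 36 (x) x 10 (y) x 36 mm high, its lower edge 26 mm above the underside, on a stem 12 x 8 mm and a steel foot 36 (x) x 30 (y) x 8 mm high; alike both ways round. Point: its centre, 31 mm above the underside; z up. Stands on the table; hold it by the plate, closing along y
- rail_mouth (a point): middle of the open end of the tag rail, on the channel floor, 14 mm above the table. Fixed aluminium channel 150 mm long, 60 wide, 32 high; x runs from this open end (nearest the robot) into it. Inside 36 mm wide, 13 high; slot in the roof 18 mm wide. The tag's foot runs inside, its stem in the slot, its plate above
- rail_end (a point): where the tag's centre point lies when the tag is in the rail against the stop at the closed end: 126 mm from the mouth along x, 31 mm above the channel floor; axes as the rail's
- medium: bystander, to be left alone: small jar, 40 mm across, 75 mm high, white cap; origin at the centre of its underside
- gum: bystander, to be left alone: small jar, 36 mm across, 60 mm high, black cap; origin at the centre of its underside
- weight: bystander, to be left alone: brass paperweight, 44 mm across, 30 mm high; origin at the centre of its underside

How it is judged:
By the outcome, as a careful person would: the job done as asked, in the order asked, and still so for the second after the job is handed in, with the robot touching nothing.
Of tin1, tin2, tin3, tin4 only 3 to 4 are there at a start; the rules pass over those that are not, and their reading is None.
At some moment in a run one of tin1, tin2, tin3, tin4 may be knocked a few centimetres aside while the robot is not near it.
It also fails if it takes over 210 s, if anything falls off the work surface, if the arm or the gripper's body presses on something with over 40 N, if the wrist force passes 120 N, or if a joint passes its speed limit or range.

### The arm

A 6-joint arm with a two-finger parallel gripper is mounted at the origin on the work surface. World frame = base frame: x ahead of the robot, y to its left, z up, the work surface at z = 0. Lengths are in m, angles in rad, forces in N, time in s.
With the tool pointing down it reaches from about 0.35 to 0.8 m from the base axis. Payload 7.3 kg.
Tool frame: the origin (TCP) lies between the finger pads; the fingertips stand 25 mm ahead of it and the grasp point (between the pads) lies 6 mm ahead of it (r.tip_extent is the distance from the TCP to the fingertips, in m); z points along the fingers, y is the line along which they close (so a half turn about z gives the same grasp; the last joint's range is limited). The gripper opens to 85 mm and grips with 20 to 120 N. Pads are 22 mm wide; open, the fingers measure 114 mm over their backs; the gripper's body (76 mm by 85 mm) begins 54 mm behind the grasp point. The pads swing forward as they close: fully open they stand 13 mm farther back than shut.
Start: joints at [-1.302, 0.342, 1.524, -0, 1.275, -0.146], TCP at [0.212, -0.48, 0.256] pointing down, gripper open.
Joint ranges: [-2.53, 2.53], [-0.77, 2.02], [0.04, 2.7], [-1, 4.14], [0.28, 2.66], [-3.11, 3.11]. Speed limits (rad/s): [2.57, 2.57, 3.14, 3.14, 3.14, 3.14].

### API

Orientations are given as a unit quaternion [x, y, z, w].
In Python, from workcell import r, command_gripper, optics gives the robot as it stands. The module is installed in compiled form; this text tells all that it offers. Calls block until the motion is done:
- r.reach(position, orientation): joint-space move of the TCP to a pose.
- r.move_straight(position, orientation=None, speed=0.15, max_force=None): straight line of the TCP; orientation=None keeps the orientation; speed is the mean speed in m/s. With max_force (N) it stops when the force on the tool has changed by that much, and returns True; else False.
- r.movej(angles): joint-space move.
- command_gripper(opening, force=None): finger opening in m; force is the grip in N (None keeps the last); returns when the fingers have stopped.
- r.hold(seconds).
- r.solve_ik(position, orientation): joint angles nearest the present ones, or None.
- r.read_state(): the state.
- optics.get_image(name): name is "side" or "top"; returns (picture, depth): 420x560x3 uint8, red, green, blue; 420x560 float32, m along the optical axis (not along the pixel's ray), 0 where there is no reading.
- optics.camera_model(name): a dict with "K" (3x3 intrinsics, pixels), "R" (3x3) and "t" (3): a world point X has camera coordinates R X + t. Camera axes: x right, y down, z forward; pixel columns grow to the right and rows downward; lengths in m; the calibration is good to about 2 mm. A picture is of the moment at which its call begins. camera_model takes no time and is no camera call.
A pose or a line that the arm cannot do raises r.PlanningError and nothing moves.
- r.finish_job(): hands the job in; it is judged then, once.
The state is a dict: "time_s": time; "joint_positions": joint angles; "dq": joint speeds; "tau": joint torques, N m; "eef_pos": TCP position; "eef_rot": TCP orientation; "contact_force": force on the tool from outside, world axes, zero at the start; "torque": the same for the moment, N m; "grip_width": finger opening in m; "grip_force": force on a finger pad.
Only numpy, scipy, OpenCV 4.12 (cv2) and the standard library are available. Lean on these libraries where they do the work, as an engineer would, in place of code of your own. Each camera call takes 0.05 s, during which the arm holds its last target. There are 200 camera calls.

## Working session

There is one attempt and no reset: what is moved stays moved. The work goes in short steps, each a Python script; the robot and the scene stay as the last script left them, time stands still between calls to the robot, and variables do not carry over. Pictures are saved under pics/ and viewed, at most 14 in all, crops included, and the job is handed in when it is done.

```bash
mkdir -p pics; python3 - <<'E'
from workcell import r, command_gripper, optics
import cv2,numpy as np
for n in("top","side"):
    p,d=optics.get_image(n); cv2.imwrite(f"pics/{n}0.png",p[:,:,::-1]); np.savez(f"{n}0.npz",p=p,d=d)
    m=optics.camera_model(n); print(n,m, (d>0).mean())
    print("cam pos",-np.array(m["R"]).T@np.array(m["t"]))
print(r.read_state(), r.tip_extent)
E
```

```text
top {'K': array([[415.0849822 ,   0.        , 283.25140755],
       [  0.        , 415.0849822 , 213.80310107],
       [  0.        ,   0.        ,   1.        ]]), 'R': array([[-0.17686545, -0.98423319, -0.00190679],
       [-0.96148962,  0.17319189, -0.21340636],
       [ 0.21037186, -0.03591085, -0.97696166]]), 't': array([0.07778444, 0.49409601, 0.77827407])} 0.9961989795918368
cam pos [0.3250986  0.0189331  0.86593548]
side {'K': array([[483.69227985,   0.        , 281.24482155],
       [  0.        , 483.69227985, 205.49568515],
       [  0.        ,   0.        ,   1.        ]]), 'R': array([[-0.7526363 , -0.65841781,  0.00495818],
       [-0.50777724,  0.57561258, -0.64096211],
       [ 0.41916688, -0.48492901, -0.7675565 ]]), 't': array([0.39873845, 0.29417508, 0.85722834])} 0.9960714285714286
cam pos [0.09015871 0.50890051 0.84454925]
{'time_s': 0.1, 'joint_positions': array([-1.30202096e+00,  3.42652115e-01,  1.52491078e+00, -1.19099975e-05,
        1.27539904e+00, -1.45983915e-01]), 'dq': array([ 1.09551742e-03, -1.82902309e-03, -3.40554123e-03,  1.38935668e-03,
        7.57445888e-05,  9.16857102e-04]), 'tau': array([ 2.56646606e-03, -4.34447193e+01, -2.46490359e+01, -1.46156708e-04,
        4.72803775e-03,  6.45827959e-05]), 'eef_pos': array([ 0.21149862, -0.48016557,  0.25569966]), 'eef_rot': array([ 9.78573209e-01,  2.05898049e-01, -4.76927687e-05, -6.83001429e-04]), 'contact_force': array([ 0.06260947, -0.70243068,  0.11511618]), 'torque': array([-0.03039675, -0.05204669,  0.02476078]), 'grip_force': 0.0, 'grip_width': 0.08542017880896702} 0.025
```

View pics/top0.png

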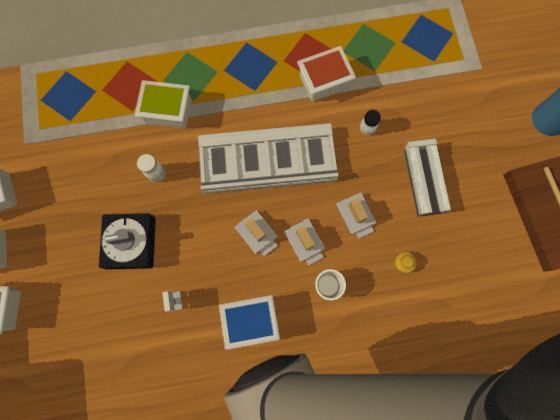

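View pics/side0.png

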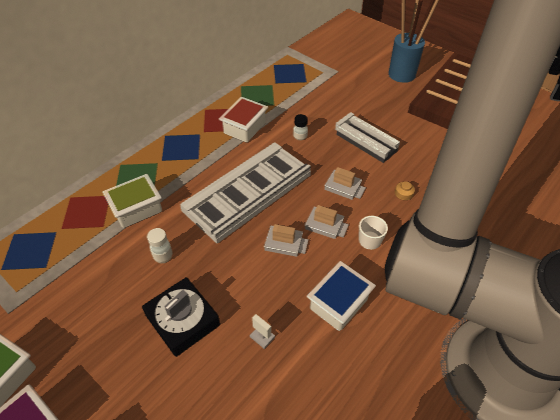

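The top view shows three tins at about (257,233), (305,240) and (357,214), with the plate at (267,158). The dial is at (125,240), the tag at (173,300), the rail at (427,178), the paperweight at (406,262), and the jars at (150,165) and (370,122). The side view shows the same three tins.

```bash
cat > h.py <<'E'
from workcell import r, command_gripper, optics
import cv2,numpy as np
from scipy.spatial.transform import Rotation as Rn
def cloud(n,d):
    m=optics.camera_model(n);K,R,t=[np.array(m[k]) for k in"KRt"]
    v,u=np.mgrid[:d.shape[0],:d.shape[1]]
    c=np.stack([(u-K[0,2])/K[0,0]*d,(v-K[1,2])/K[1,1]*d,d],-1)
    return (c-t)@R
def grab(n):
    p,d=optics.get_image(n); return p,cloud(n,d)
def rect(P):
    (c,(w,h),a)=cv2.minAreaRect((P[:,:2]*1000).astype(np.float32))
    if w<h: w,h,a=h,w,a+90
    a=(a+90)%180-90
    return np.round([c[0],c[1],w,h,a],1)
def comps(mask,mn=15):
    n,l,s,c=cv2.connectedComponentsWithStats(mask.astype(np.uint8),connectivity=4)
    return [(l==i) for i in range(1,n) if s[i,4]>=mn]
E
python3 - <<'E'
from h import *
for n in("top","side"):
    f=np.load(n+"0.npz");p,d=f["p"],f["d"];X=cloud(n,d);z=X[...,2]
    tab=(X[...,0]>.25)&(X[...,0]<.75)&(abs(X[...,1])<.5)&(d>0)
    print(n,"table z",np.median(z[tab&(abs(z)<.006)]))
    for m in comps(tab&(z>.008)&(z<.12),40):
        Q=X[m];v,u=np.argwhere(m).mean(0)
        top=np.percentile(Q[:,2],97)
        T=Q[Q[:,2]>top-.005]
        print("uv %d %d n %d ztop %.4f"%(u,v,m.sum(),top),"all",rect(Q),"top",rect(T), T[:,:2].mean(0).round(4))
f=np.load("top0.npz");p=f["p"]
a=cv2.resize(p[115:275,185:385],None,fx=4,fy=4,interpolation=cv2.INTER_CUBIC)[:600]
cv2.imwrite("pics/c1.png",a[:,:,::-1][:600,:800])
b=cv2.resize(p[205:320,90:200],None,fx=4,fy=4,interpolation=cv2.INTER_CUBIC)
c=cv2.resize(p[130:225,395:460],None,fx=5,fy=4.8,interpolation=cv2.INTER_CUBIC)
o=np.zeros((470,770,3),np.uint8);o[:460,:440]=b;o[:456,440:765]=c
cv2.imwrite("pics/c2.png",o[:,:,::-1])
E
```

```text
top table z -0.0008295367547854834
uv 370 121 n 367 ztop 0.0613 all [ 671.3 -231.3   34.6   33.5   -3.7] top [ 672.3 -232.6   32.2   31.9   46.6] [ 0.6721 -0.2325]
uv 176 120 n 196 ztop 0.0566 all [742.8 182.6  49.5  14.2 -89.8] top [748.  181.1  44.9  14.4  74.5] [0.745  0.1764]
uv 267 157 n 7774 ztop 0.0353 all [ 6.363e+02 -4.000e-01  2.883e+02  1.258e+02  8.540e+01] top [636.   -0.7 287.1 122.4  85.5] [0.6088 0.0044]
uv 426 176 n 2367 ztop 0.0352 all [ 533.  -326.6  156.9   62.    -2.7] top [ 533.1 -326.4  156.5   61.2   -2.6] [ 0.5386 -0.327 ]
uv 150 167 n 512 ztop 0.0765 all [647.5 241.8  39.2  37.1  79.4] top [649.  242.9  35.1  34.9 -54.9] [0.649  0.2424]
uv 356 212 n 922 ztop 0.0488 all [ 485.  -164.    71.9   58.8   14.1] top [ 485.1 -163.9   44.    18.8   13.8] [ 0.4847 -0.1638]
uv 255 231 n 947 ztop 0.0484 all [482.9  50.7  71.9  57.6  28.4] top [483.   50.8  44.5  17.8  28. ] [0.4827 0.0507]
uv 126 240 n 2931 ztop 0.0791 all [507.9 312.  110.4 100.4  -8.9] top [508.2 312.7  44.6  13.9 -89. ] [0.5077 0.3124]
uv 304 239 n 959 ztop 0.0483 all [448.3 -46.   72.   57.9  18.4] 
[... 1448 characters left out ...]
2 230 n 675 ztop 0.0504 all [345.  -76.7  59.3  58.3  88.3] top [345.  -76.7  59.3  58.3  88.3] [ 0.3445 -0.077 ]
uv 283 238 n 830 ztop 0.0483 all [480.   50.5  72.1  59.6  28.4] top [480.   50.1  43.8  21.   28.3] [0.4796 0.0504]
uv 159 244 n 611 ztop 0.0757 all [644.2 243.   40.   38.4 -76.8] top [646.4 241.6  36.   34.8 -78. ] [0.6455 0.2426]
uv 340 294 n 2628 ztop 0.0577 all [303.5  89.4 105.8  85.8 -89.7] top [302.9  89.7 105.   84.5  89.6] [0.3019 0.0917]
uv 180 315 n 3370 ztop 0.0786 all [504.2 311.9 110.7 101.2  -8.7] top [504.6 312.3  43.7  14.9 -89.4] [0.5042 0.3127]
uv 261 327 n 302 ztop 0.0628 all [369.4 235.9  37.   19.    7.2] top [368.6 237.4  36.1  10.9   0.5] [0.3688 0.2376]
```

View pics/c1.png

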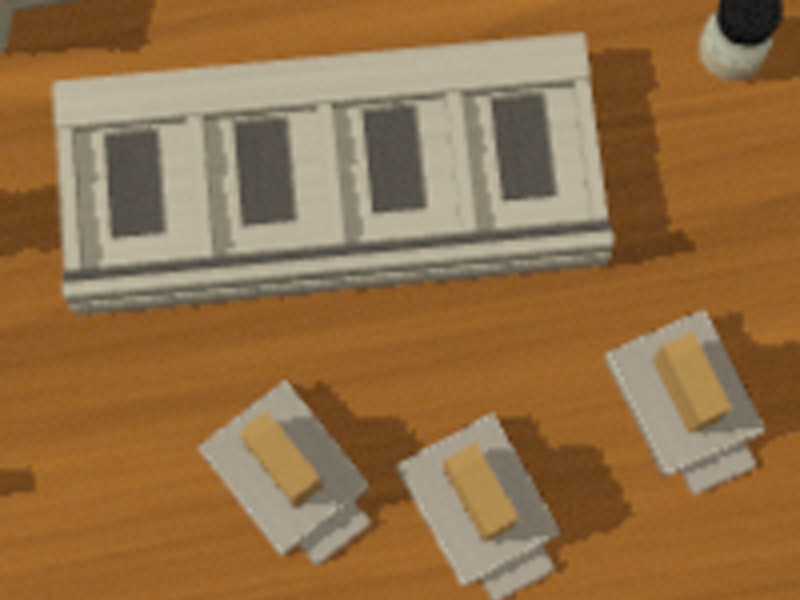

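View pics/c2.png

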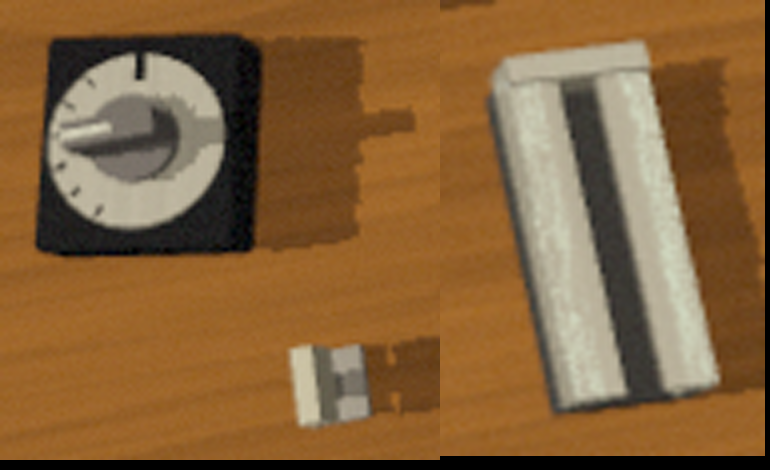

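The crops show the tins' tongues pointing down and to the right, which is -x. All four bays are empty. The dial pointer faces left (+y) and the thick zero mark is at about (125,221) in the full picture. The rail's cap, its closed end, is the far end. Next I'll measure the zero mark, plate and rail edges.

```bash
python3 - <<'E'
from h import *
def loc(X,c,yaw):
    a=np.radians(yaw);dx=X[...,0]-c[0];dy=X[...,1]-c[1]
    return dx*np.cos(a)+dy*np.sin(a),-dx*np.sin(a)+dy*np.cos(a)
for n in("top","side"):
    f=np.load(n+"0.npz");p,X=f["p"].astype(int),cloud(n,f["d"]);z=X[...,2];g=p.sum(2)
    print("==",n)
    # dial: black pixels inside face ring
    c=(.5082,.3127) if n=="top" else (.5046,.3123)
    rr=np.hypot(X[...,0]-c[0],X[...,1]-c[1]);an=np.degrees(np.arctan2(X[...,1]-c[1],X[...,0]-c[0]))
    face=(rr<.04)&(rr>.024)&(z<.055)&(z>.03)
    dark=face&(g<170)&(abs(an)<35)
    print("face z",np.median(z[face]),"zero mark n",dark.sum(),"ang",an[dark].mean(), an[dark].std(),"white tip ang",np.median(an[(z>.072)&(rr<.035)&(rr>.005)&(g>450)]))
    # plate
    for yaw in(-4.5,):
        c=(.636,-.0006) if n=="top" else (.6327,-.0012)
        lx,ly=loc(X,c,yaw);W=(abs(ly)<.13)&(abs(lx)<.075)
        for b,yb in enumerate((-.105,-.035,.035,.105)):
            s=W&(abs(ly-yb)<.02)
            lip=s&(lx<-.01)&(z>.029)&(z<.040); far=s&(lx>.01)&(z>.0265)
            fl=s&(z<.024)&(z>.016)
            print(b+1,"lip max x",np.round(np.percentile(lx[lip],[1,50,98])*1e3,1),"z",z[lip].mean().round(4),"far min x",np.round(np.percentile(lx[far],[2,50,98])*1e3,1),"z",np.median(z[far]).round(4),"floor z",np.median(z[fl]).round(4),np.round(np.percentile(lx[fl],[2,98])*1e3,1))
        rib=W&(z>.0245)&(z<.0285)&(abs(lx)<.03); 
        h,e=np.histogram(ly[rib]*1e3,bins=np.arange(-150,151,2)); print("ribs y",[(e[i]+1,h[i]) for i in range(len(h)) if h[i]>8])
    c=(.533,-.3265) if n=="top" else (.5305,-.3265)
    lx,ly=loc(X,c,-2.7);R=(abs(lx)<.085)&(abs(ly)<.034)&(z>.02)
    roof=R&(abs(ly)>.011)&(z>.026)
    print("rail x",np.round(np.percentile(lx[roof],[.5,2,50,98,99.5])*1e3,1),"y",np.round(np.percentile(ly[roof],[1,99])*1e3,1),"z",np.median(z[roof]))
    for a in range(-70,80,20):
        q=(abs(lx-a*1e-3)<.01)&(abs(ly)<.034); 
        s=q&(z<.026)&(abs(ly)<.02); t=q&(z>.028)
        print(a,"slot y",np.round(np.percentile(ly[s],[5,50,95])*1e3,1) if s.sum()>3 else 0,"z",np.median(z[s]).round(4) if s.sum() else 0,"roof y",np.round(np.percentile(ly[t],[2,98])*1e3,1) if t.sum() else 0,np.median(z[t]).round(4) if t.sum() else 0)
E
```

```text
== top
face z 0.04072912280229369 zero mark n 8 ang -7.312637767513925 1.1269141264782903 white tip ang 92.73189828961607
1 lip max x [-60.6 -54.1 -45.6] z 0.0337 far min x [35.8 47.9 61.5] z 0.0291 floor z 0.0195 [-60.8  35.9]
2 lip max x [-60.9 -54.1 -45.3] z 0.0335 far min x [36.1 48.6 61.8] z 0.0292 floor z 0.0195 [-60.8  35.9]
3 lip max x [-60.7 -53.7 -45.6] z 0.0336 far min x [36.  48.9 61.5] z 0.0292 floor z 0.0196 [-60.9  36.1]
4 lip max x [-60.7 -54.2 -45.2] z 0.0336 far min x [35.6 48.4 61.5] z 0.0293 floor z 0.0196 [-60.8  36.4]
ribs y [(np.int64(-73), np.int64(20)), (np.int64(-71), np.int64(19)), (np.int64(-69), np.int64(16)), (np.int64(-67), np.int64(21)), (np.int64(-3), np.int64(18)), (np.int64(-1), np.int64(16)), (np.int64(1), np.int64(20)), (np.int64(3), np.int64(23)), (np.int64(67), np.int64(19)), (np.int64(69), np.int64(17)), (np.int64(71), np.int64(23)), (np.int64(73), np.int64(21))]
rail x [-77.7 -75.5  -1.6  74.3  77. ] y [-30.2  30.3] z 0.031035356639734772
-70 slot y [-15.7  -5.1  16.9] z 0.0125 roof y [-29.6  29.5] 0.0311
-50 slot y [-13.9  -6.3   1.2] z 0.013
[... 1231 characters left out ...]
t64(69), np.int64(14)), (np.int64(71), np.int64(14)), (np.int64(73), np.int64(12))]
rail x [-78.2 -76.7  -3.5  75.   77.4] y [-31.7  30.9] z 0.031021390010448922
-70 slot y [-18.4  -5.2  17.2] z 0.0118 roof y [-29.1  29.7] 0.0313
-50 slot y [-19.6 -16.6 -11.4] z 0.0136 roof y [-30.8  28.9] 0.0308
-30 slot y [-19.2 -14.   -9.7] z 0.0138 roof y [-31.1  30.4] 0.0308
-10 slot y [-18.8 -14.8 -11.6] z 0.0139 roof y [-30.4  29.2] 0.0314
10 slot y [-19.7 -16.1  -9.8] z 0.0141 roof y [-29.7  30.3] 0.0311
30 slot y [-19.6 -16.5  -9.3] z 0.0141 roof y [-31.1  29.5] 0.0309
50 slot y [-19.7 -15.9  -9.4] z 0.0145 roof y [-29.2  29.7] 0.0312
70 slot y [-18.7 -13.1  -4.4] z 0.015 roof y [-30.6  29.5] 0.0341
```

```bash
cat >> h.py <<'E'
RX=Rn.from_euler('x',180,degrees=True)
def down(yaw): return (Rn.from_euler('z',yaw,degrees=True)*RX).as_quat()
def st(msg=""):
    s=r.read_state(); e=Rn.from_quat(s["eef_rot"])
    print(msg,"t%.1f"%s["time_s"],"pos",s["eef_pos"].round(4),"F",s["contact_force"].round(1),"gw %.4f gf %.0f"%(s["grip_width"],s["grip_force"]),"q6 %.2f"%s["joint_positions"][5]); return s
E
python3 - <<'E'
from h import *
c=np.array([.5064,.3125]);yaw=90.8
command_gripper(.045,40)
r.reach([*c,.2],down(yaw)); st("above")
r.move_straight([*c,.082],speed=.1,max_force=15); st("at")
command_gripper(.0,30); st("grip")
q=r.read_state()["joint_positions"].copy()
for k in range(5):
    q[5]+=np.radians(99.4)/5; r.movej(q)
st("turned")
command_gripper(.045); r.move_straight([*c,.2],speed=.15)
r.reach([.35,0.0,.35],down(0)); 
q=r.solve_ik([.212,-.48,.256],down(23.8)); r.movej(q); st()
for n in("top","side"):
    p,X=grab(n);g=p.astype(int).sum(2);z=X[...,2]
    reg=np.hypot(X[...,0]-c[0],X[...,1]-c[1])<.045
    T=X[reg&(z>.073)];print(n,"bar",rect(T),"white tip",(X[reg&(z>.072)&(g>450)].mean(0)-T.mean(0)).round(4))
    if n=="top": cv2.imwrite("pics/dial1.png",cv2.resize(p[190:290,75:185,::-1],None,fx=5,fy=5,interpolation=cv2.INTER_CUBIC))
E
```

```text
above t3.5 pos [0.5069 0.3118 0.2001] F [-0.4 -0.7 -0.7] gw 0.0447 gf 0 q6 0.41
at t4.9 pos [0.5068 0.3127 0.0827] F [ 0.4 -0.8 -0.6] gw 0.0451 gf 0 q6 0.41
grip t5.3 pos [0.5068 0.3126 0.0826] F [-0.2 -0.5  3.1] gw 0.0123 gf 33 q6 0.41
turned t7.4 pos [0.5063 0.3131 0.0826] F [-4.1  4.4  4. ] gw 0.0121 gf 33 q6 2.14
 t12.0 pos [ 0.2128 -0.4795  0.2562] F [1.2 0.  0.7] gw 0.0451 gf 0 q6 -0.15
top bar [508.  313.   44.3  14.6  -8.1] white tip [0.0104 0.0003 0.001 ]
side bar [505.7 312.   45.7  13.6  -8.9] white tip [ 0.0111 -0.0015  0.0013]
```

View pics/dial1.png

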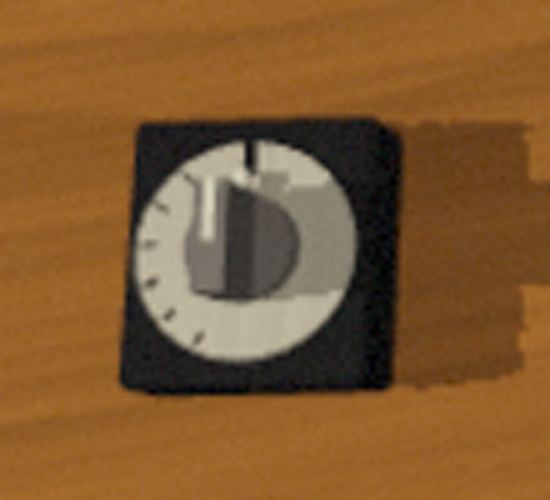

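The view shows the pointer bar lined up with the thick zero mark at the top of the dial: bar at -8.5°, mark at about -8.6°. Next is the first tin.

```bash
cat >> h.py <<'E'
PC=np.array([.6332,-.0008,.020]);PY=-4.5
PR=Rn.from_euler('z',PY,degrees=True)
HOME=None
def tins():
    "tins on the table: two-view mean of block-top centre, yaw from case"
    out=[]
    for n in("top","side"):
        p,X=grab(n);z=X[...,2];L=[]
        tab=(X[...,0]>.38)&(X[...,0]<.57)&(X[...,1]<.2)&(X[...,1]>-.29)&(z>.008)&(z<.12)
        for m in comps(tab,300):
            Q=X[m];T=Q[Q[:,2]>.0425]
            if len(T)<40 or Q[:,2].max()>.06: continue
            a=rect(Q);b=rect(T)
            if not(65<a[2]<80): continue
            L.append([a[0],a[1],b[4] if abs(a[4]-b[4])>30 else a[4]*.6+b[4]*.4,np.percentile(T[:,2],90)*1e3])
        out.append(np.array(L)); 
    R=[]
    for a in out[0]:
        d=np.hypot(*(out[1][:,:2]-a[:2]).T); j=d.argmin()
        if d[j]<10: R.append((a+out[1][j])/2)
    return np.array(R).round(1)
def pick(t):
    p=[t[0]/1e3,t[1]/1e3]
    command_gripper(.036,80)
    r.reach([*p,.14],down(t[2]))
    if r.move_straight([*p,.046],speed=.12,max_force=15): st("CONTACT")
    command_gripper(0.,80); s=st("gripped")
    if s["grip_width"]<.014: raise SystemExit("missed")
    r.move_straight([*p,.15],speed=.15); return s["eef_pos"][2]
def pose(bay,tip,tilt,h,dy=0):
    "TCP pose for the tongue's lower tip corner at bay-frame (x,z) and far end raised by tilt deg"
    R=Rn.from_euler('y',-tilt,degrees=True)
    p=np.array([tip[0],(bay-2.5)*.07+dy,tip[1]])+R.apply([.050,0,h-.001])
    return PC+PR.apply(p),(PR*R*RX).as_quat()
def place(bay,h,dy=0):
    T=20
    r.reach(*pose(bay,(-.039,.075),T,h,dy)); st("over")
    r.move_straight(*pose(bay,(-.039,.012),T,h,dy),speed=.1,max_force=12); st("near")
    c=r.move_straight(*pose(bay,(-.039,-.003),T,h,dy),speed=.02,max_force=5); s=st("floor %s"%c)
    z0=s["eef_pos"][2]-pose(bay,(-.039,0),T,h,dy)[0][2]; print("z0",z0.round(4))
    z=z0+.0012
    r.move_straight(*pose(bay,(-.039,z),T,h,dy),speed=.03)
    c=r.move_straight(*pose(bay,(-.055,z),T,h,dy),speed=.02,max_force=6); s=st("pushed %s"%c)
    x=PR.inv().apply(s["eef_pos"]-pose(bay,(0,z),T,h,dy)[0])[0]; print("tip x",x.round(4))
    x+=.0012
    for a in (20,16,12,8,4,2,0):
        c=r.move_straight(*pose(bay,(x,z),a,h,dy),speed=.03,max_force=12)
        if c: st("stop at %d"%a); break
    c=r.move_straight(*pose(bay,(x,z-.005),0,h,dy),speed=.02,max_force=12); s=st("seated %s"%c)
    print("underside above floor",(s["eef_pos"][2]-.02-h).round(4), "tilt",Rn.from_quat(s["eef_rot"]).as_matrix()[:,2].round(3))
def release(bay):
    command_gripper(.036); s=st("open"); p=s["eef_pos"].copy(); p[2]+=.09; r.move_straight(p,speed=.15)
E
python3 - <<'E'
from h import *
t=tins();print(t)
for b in(1,2,3):
    for a in(20,0): print(b,r.solve_ik(*pose(b,(-.039,.01),a,.046)).round(2))
t=t[t[:,1].argmax()]
h=pick(t);place(3,h)
E
```

```text
[[ 483.4 -164.4   14.3   48.7]
 [ 481.4   50.7   28.3   48.7]
 [ 446.6  -45.8   18.1   48.6]]
1 [-0.33  0.57  1.74  0.18  0.5   1.18]
1 [-0.28  0.73  1.38 -0.    1.03  1.36]
2 [-0.2   0.56  1.75  0.09  0.49  1.38]
2 [-0.18  0.73  1.39 -0.    1.03  1.47]
3 [-0.06  0.57  1.73 -0.01  0.49  1.59]
3 [-0.07  0.74  1.37 -0.    1.03  1.58]
gripped t15.9 pos [0.482  0.0507 0.047 ] F [-0.8  0.2  7. ] gw 0.0165 gf 79 q6 1.02
over t17.4 pos [0.6266 0.0348 0.1535] F [ 0.2  0.4 -2. ] gw 0.0165 gf 78 q6 1.59
near t18.1 pos [0.6286 0.0347 0.0929] F [ 0.7 -0.1 -1.9] gw 0.0164 gf 78 q6 1.59
floor True t18.8 pos [0.6284 0.0347 0.0798] F [-1.4 -0.   5.5] gw 0.0167 gf 79 q6 1.59
z0 -0.0005
pushed True t19.6 pos [0.6169 0.0356 0.0814] F [ 3.7 -0.4 -1.1] gw 0.0166 gf 79 q6 1.59
tip x -0.0504
seated True t21.8 pos [0.6368 0.0341 0.067 ] F [-0.3 -0.9  3.4] gw 0.0163 gf 80 q6 1.58
underside above floor 0.0 tilt [ 0.002 -0.    -1.   ]
```

```bash
python3 - <<'E'
from h import *
release(3)
r.reach([.36,-.02,.33],down(0))
r.reach([.212,-.48,.256],down(23.8))
for n in("top","side"):
    p,X=grab(n);z=X[...,2];L=X-[*PC[:2],0];l=PR.inv().apply(L.reshape(-1,3)).reshape(L.shape)
    s=(abs(l[...,0])<.06)&(abs(l[...,1]-.035)<.034)
    Q=l[s&(z>.06)];C=l[s&(abs(z-.036)<.004)&(abs(l[...,0])<.036)]
    print(n,"block",rect(Q),"z",np.median(Q[:,2]),"case",rect(C),"z",np.median(C[:,2]),"slope dz/dx",np.polyfit(C[:,0],C[:,2],1)[0])
    if n=="top":cv2.imwrite("pics/s1.png",cv2.resize(p[115:275,185:385,::-1],None,fx=3.6,fy=3.6,interpolation=cv2.INTER_CUBIC))
print(tins());st()
E
```

```text
open t22.1 pos [0.6364 0.0341 0.0659] F [-1.6  0.3 -0.9] gw 0.0361 gf 0 q6 1.58
top block [ 1.5 34.9 44.8 17.8 -0.5] z 0.06708473090896071 case [ 0.4 35.  70.5 57.8  0.2] z 0.03514264219295889 slope dz/dx 0.0011209735883846257
side block [-0.7 34.  46.8 20.4  0. ] z 0.06623477097096789 case [-0.5 34.5 70.4 58.9 -0.3] z 0.03482720501647109 slope dz/dx -0.004058886833868454
[[ 483.6 -164.    14.3   48.7]
 [ 446.8  -46.2   18.4   48.9]]
 t26.1 pos [ 0.2127 -0.4796  0.2563] F [0.8 0.3 0.3] gw 0.0359 gf 0 q6 -0.15
```

View pics/s1.png

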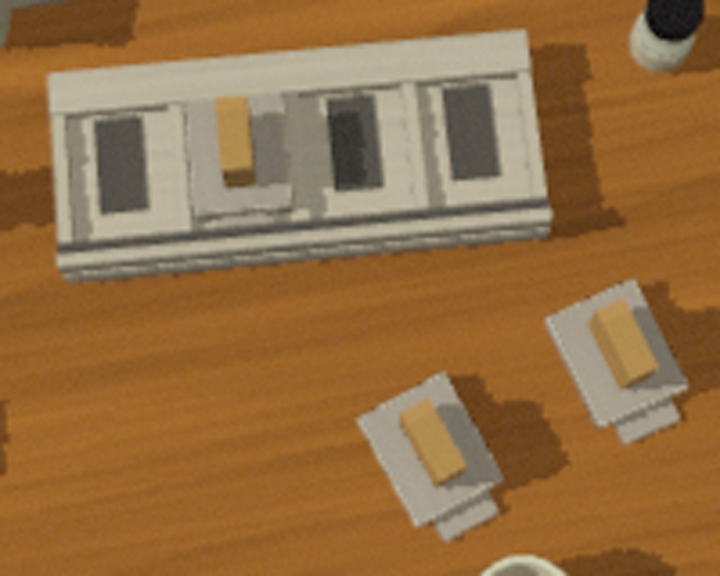

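The picture shows the first tin flat in the third bay at about (235,150), with its tongue under the lip. The case measures level (slope about 0). The other two tins haven't moved. I'll do the second one now and look again before the third.

```bash
python3 - <<'E'
from h import *
def go(k,bay):
    t=tins();print(t);t=t[k(t)]
    h=pick(t);place(bay,h);release(bay)
    r.reach([.36,-.02,.33],down(0)); r.reach([.212,-.48,.256],down(23.8))
go(lambda t:t[:,1].argmax(),2)
print(tins())
for n in("top","side"):
    p,X=grab(n);z=X[...,2];L=X-[*PC[:2],0];l=PR.inv().apply(L.reshape(-1,3)).reshape(L.shape)
    for yb in(-.035,.035):
        s=(abs(l[...,0])<.06)&(abs(l[...,1]-yb)<.034)
        C=l[s&(abs(z-.036)<.004)&(abs(l[...,0])<.036)]
        print(n,yb,"case",rect(C),"z",np.median(C[:,2]).round(4),"slope",np.polyfit(C[:,0],C[:,2],1)[0].round(4))
E
```

```text
[[ 483.6 -163.9   14.8   49. ]
 [ 447.   -46.1   18.8   49. ]]
gripped t29.5 pos [ 0.4475 -0.0463  0.0469] F [-1.1  0.2  7.3] gw 0.0162 gf 79 q6 0.97
over t31.1 pos [ 0.6212 -0.0349  0.1538] F [-0.3  0.2 -1.6] gw 0.0169 gf 78 q6 1.40
near t31.9 pos [ 0.6231 -0.0352  0.0928] F [ 0.2  0.6 -1. ] gw 0.0163 gf 78 q6 1.38
floor True t32.5 pos [ 0.623  -0.0351  0.0798] F [-2.6 -0.   6.4] gw 0.0166 gf 79 q6 1.38
z0 -0.0004
pushed True t33.4 pos [ 0.6116 -0.0343  0.0814] F [ 3.1  0.3 -0.7] gw 0.0166 gf 79 q6 1.37
tip x -0.0502
seated True t35.6 pos [ 0.6314 -0.0357  0.0669] F [-1.1 -0.1  3.7] gw 0.0166 gf 80 q6 1.47
underside above floor 0.0 tilt [ 0.002 -0.    -1.   ]
open t35.9 pos [ 0.6311 -0.0356  0.0659] F [0.5 0.2 0.5] gw 0.0361 gf 0 q6 1.47
[[ 483.3 -163.8   14.    48.7]]
top -0.035 case [  0.7 -34.9  70.5  57.8  -0.1] z 0.0351 slope 0.0012
top 0.035 case [ 0.4 35.  71.  57.9 -0.2] z 0.0352 slope 0.0008
side -0.035 case [ -0.3 -35.8  70.9  60.   -0.2] z 0.0351 slope -0.0014
side 0.035 case [-0.1 34.  71.  59.1 -1.2] z 0.0348 slope -0.0011
```

```bash
python3 - <<'E'
from h import *
t=tins();print(t);h=pick(t[0]);place(1,h);release(1)
r.reach([.36,-.02,.33],down(0)); r.reach([.212,-.48,.256],down(23.8))
for n in("top","side"):
    p,X=grab(n);z=X[...,2];L=X-[*PC[:2],0];l=PR.inv().apply(L.reshape(-1,3)).reshape(L.shape)
    for yb in(-.105,-.035,.035):
        s=(abs(l[...,0])<.06)&(abs(l[...,1]-yb)<.034)
        C=l[s&(abs(z-.036)<.004)&(abs(l[...,0])<.036)]
        print(n,yb,"case",rect(C),"z",np.median(C[:,2]).round(4),"slope",np.polyfit(C[:,0],C[:,2],1)[0].round(4))
    s=(abs(X[...,0]-.37)<.06)&(abs(X[...,1]-.238)<.06)&(z>.055)
    print("tag top",rect(X[s]),np.median(z[s]))
    cv2.imwrite(f"pics/{n}3.png",p[:,:,::-1])
E
```

```text
[[ 483.6 -164.6   13.9   48.5]]
gripped t43.0 pos [ 0.4842 -0.1649  0.0471] F [-1.1  0.7  6.4] gw 0.0163 gf 79 q6 0.85
over t44.5 pos [ 0.616  -0.1048  0.154 ] F [ 0.1  0.  -2. ] gw 0.0162 gf 78 q6 1.22
near t45.3 pos [ 0.6176 -0.1053  0.093 ] F [ 0.3 -0.2 -0.5] gw 0.0168 gf 78 q6 1.18
floor True t45.9 pos [ 0.6174 -0.1048  0.0798] F [-1.1  0.6  5.7] gw 0.0167 gf 79 q6 1.17
z0 -0.0006
pushed True t46.8 pos [ 0.6056 -0.1041  0.0814] F [ 3.   0.5 -0.7] gw 0.0166 gf 79 q6 1.15
tip x -0.0506
seated True t49.0 pos [ 0.6257 -0.1055  0.0671] F [-0.6  0.4  4.5] gw 0.0164 gf 80 q6 1.36
underside above floor 0.0 tilt [ 0.002 -0.    -1.   ]
open t49.3 pos [ 0.6253 -0.1054  0.066 ] F [-0.1  0.2  0.3] gw 0.0364 gf 0 q6 1.36
top -0.105 case [ 7.00e-01 -1.05e+02  7.01e+01  5.80e+01 -1.00e-01] z 0.0351 slope 0.0045
top -0.035 case [  0.4 -34.9  70.9  57.8  -0.4] z 0.0351 slope 0.0018
top 0.035 case [ 1.  35.  70.1 57.9 -0.2] z 0.0352 slope -0.0036
tag top [372.  237.9  35.5  11.1   1.5] 0.060721521855754454
side -0.105 case [  -0.  -105.7   71.5   60.5   -0.4] z 0.0349 slope -0.005
side -0.035 case [ -0.1 -34.9  71.6  58.7  -0.8] z 0.0348 slope 0.0017
side 0.035 case [-0.2 34.3 71.7 58.4 -0.1] z 0.0346 slope -0.0068
tag top [369.  237.6  36.   11.6   0.7] 0.0608064447357818
```

View pics/top3.png

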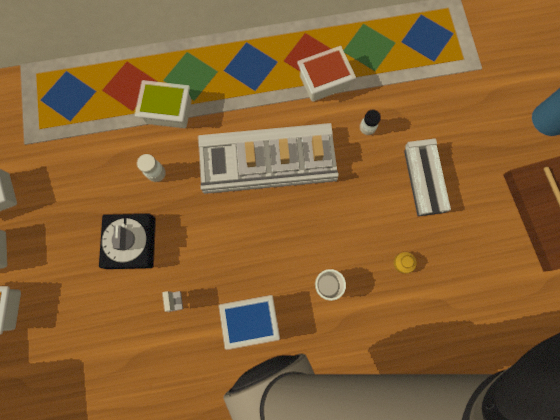

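The top view shows the three tins seated in bays at about (252,154), (284,151) and (317,149). The table is clear of tins, the dial is at zero, and the tag is still at (173,300). Next is the tag.

```bash
cat >> h.py <<'E'
RC=np.array([.4564,-.3229]);RYAW=-2.7
def rp(x,y=0):
    a=np.radians(RYAW);return RC+[x*np.cos(a)-y*np.sin(a),x*np.sin(a)+y*np.cos(a)]
def rx(p):
    a=np.radians(RYAW);d=p[:2]-RC;return (d@[np.cos(a),np.sin(a)]).round(4),(d@[-np.sin(a),np.cos(a)]).round(4)
E
python3 - <<'E'
from h import *
T=[.3705,.2378]
command_gripper(.03,50)
r.reach([.4,0,.3],down(0))
r.reach([*T,.15],down(1.1))
if r.move_straight([*T,.059],speed=.1,max_force=12): st("CONTACT")
command_gripper(0.,50); s=st("grip"); h=s["eef_pos"][2]
r.move_straight([*T,.2],speed=.15)
r.reach([.42,0,.25],down(0))
r.reach([*rp(-.035),.15],down(RYAW)); st("over")
z=h+.0163
r.move_straight([*rp(-.035),z],speed=.1,max_force=10); st("front")
c=r.move_straight([*rp(.06),z],speed=.06,max_force=8); s=st("in %s"%c); print(rx(s["eef_pos"]))
E
```

```text
grip t57.7 pos [0.3709 0.238  0.0596] F [-1.1 -0.6  5.4] gw 0.0092 gf 50 q6 1.95
over t61.1 pos [ 0.4221 -0.3201  0.1503] F [ 0.4 -1.1  0. ] gw 0.0095 gf 49 q6 0.82
front t62.0 pos [ 0.4218 -0.3214  0.0764] F [-0.2  0.  -1.4] gw 0.0090 gf 49 q6 0.82
in False t63.7 pos [ 0.5161 -0.3258  0.076 ] F [ 0.7  0.7 -0.1] gw 0.0092 gf 49 q6 0.93
(np.float64(0.0597), np.float64(-0.0))
```

```bash
python3 - <<'E'
from h import *
z=r.read_state()["eef_pos"][2]
c=r.move_straight([*rp(.138),z],speed=.05,max_force=8); s=st("stop %s"%c); print(rx(s["eef_pos"]))
x=rx(s["eef_pos"])[0]
c=r.move_straight([*rp(x-.0005),z-.006],speed=.02,max_force=5); s=st("floor %s"%c); z=s["eef_pos"][2]+.0002
c=r.move_straight([*rp(x+.008),z],speed=.02,max_force=8); s=st("stop %s"%c); print(rx(s["eef_pos"]))
command_gripper(.03); st("open"); p=r.read_state()["eef_pos"].copy();p[2]+=.1
r.move_straight(p,speed=.15)
r.reach([.35,-.2,.3],down(0));r.reach([.212,-.48,.256],down(23.8))
for n in("top","side"):
    p,X=grab(n);z=X[...,2]
    s=(abs(X[...,0]-.53)<.1)&(abs(X[...,1]+.327)<.06)&(z>.068)&(z<.09); print(n,"tag",rect(X[s]),np.median(z[s]),rx(X[s].mean(0)))
    cv2.imwrite(f"pics/{n}4.png",p[:,:,::-1] if n=="top" else cv2.resize(p[80:260,220:440,::-1],None,fx=3,fy=3))
E
```

```text
stop True t64.9 pos [ 0.5818 -0.3284  0.0751] F [ 0.2  0.3 -0.6] gw 0.0094 gf 50 q6 0.99
(np.float64(0.1255), np.float64(0.0004))
floor True t65.1 pos [ 0.5816 -0.3284  0.074 ] F [-1.2  1.2  6. ] gw 0.0090 gf 50 q6 0.99
stop True t65.4 pos [ 0.5824 -0.3285  0.0741] F [-1.4 -0.7  5. ] gw 0.0089 gf 50 q6 0.99
(np.float64(0.1261), np.float64(0.0003))
open t65.7 pos [ 0.5821 -0.3282  0.0731] F [ 0.2 -0.4  0.3] gw 0.0300 gf 0 q6 0.99
top tag [ 580.5 -328.    36.    11.3   -3.1] 0.07470959229131005 (np.float64(0.1238), np.float64(0.0016))
side tag [ 577.7 -328.1   36.3   14.7   -7.9] 0.07377644556995014 (np.float64(0.1205), np.float64(0.0013))
```

View pics/top4.png

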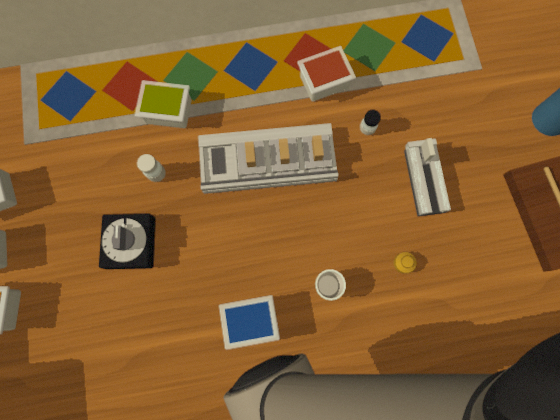

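View pics/side4.png

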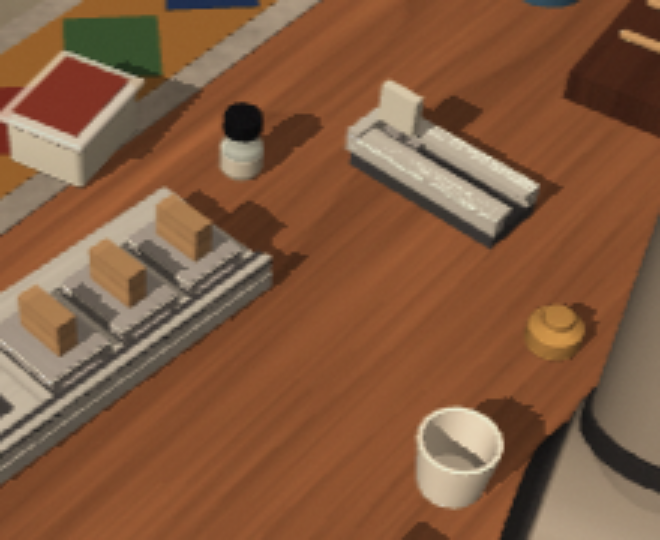

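The tag is upright in the rail at the closed end (428,150 in the top view), and the bystanders haven't moved. The cameras put it 2–3 mm short of where I estimate the stop. I'll push it from behind with closed fingers to make sure.

```bash
python3 - <<'E'
from h import *
command_gripper(0.,40)
r.reach([.35,-.2,.3],down(0)); r.reach([*rp(.07),.18],down(RYAW))
z=.080
r.move_straight([*rp(.07),z],speed=.1,max_force=10)
c=r.move_straight([*rp(.125),z],speed=.02,max_force=5); s=st("touch %s"%c);x=rx(s["eef_pos"])[0]; print(x)
for k in range(2):
    c=r.move_straight([*rp(x+.012),z],speed=.015,max_force=10); s=st("push %s"%c);x=rx(s["eef_pos"])[0];print(x)
r.move_straight([*rp(.06),z],speed=.08); r.move_straight([*rp(.06),.18],speed=.15)
r.reach([.35,-.2,.3],down(0));r.reach([.212,-.48,.256],down(23.8))
for n in("top","side"):
    p,X=grab(n);zz=X[...,2]
    s=(abs(X[...,0]-.53)<.1)&(abs(X[...,1]+.327)<.06)&(zz>.068)&(zz<.09); print(n,"tag",rect(X[s]),np.median(zz[s]))
    cap=(abs(X[...,0]-.60)<.03)&(abs(X[...,1]+.329)<.028)&(zz>.033)&(zz<.04)&(abs(X[...,1]+.329)>.014); print("cap x",np.percentile(X[cap][:,0],[2,50,98]).round(4),cap.sum())
E
```

```text
touch True t74.2 pos [ 0.5564 -0.3275  0.0797] F [-2.1  0.1  2.1] gw 0.0001 gf 1 q6 0.97
0.1001
push True t74.6 pos [ 0.5565 -0.3273  0.0791] F [-2.   0.5  2.3] gw 0.0001 gf 1 q6 0.97
0.1002
push True t75.0 pos [ 0.5565 -0.3272  0.0787] F [-1.9 -0.4  2.4] gw 0.0000 gf 1 q6 0.97
0.1002
top tag [ 580.  -328.1   37.    11.4   -3.1] 0.074623463414081
cap x [0.5714 0.6026 0.6112] 65
side tag [ 576.2 -328.1   34.8   14.4   -1.3] 0.0741403584718264
cap x [0.5819 0.5991 0.6083] 23
```

```bash
python3 -c "
from h import *
st();print(r.finish_job())"
```

```text
t78.7 pos [ 0.213  -0.4794  0.2562] F [-0.2  0.3 -0.6] gw 0.0000 gf 0 q6 -0.14
the job is handed in; nothing more can be done
None
```

I handed the job in at 78.7 s: the dial is at zero, the three tins present are flat in bays 1–3, the tag held firm against repeated 10 N pushes at the rail's closed end, and the jars and paperweight look unmoved; no verdict was returned.

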